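# Put the drill clamping kit back in its drawer

### The arm

A 6-joint arm with a two-finger parallel gripper is mounted at the origin on the work surface. World frame = base frame: x ahead of the robot, y to its left, z up, the work surface at z = 0. Lengths are in m, angles in rad, forces in N, time in s.
With the tool pointing down it reaches from about 0.3 to 0.875 m from the base axis. Payload 4.2 kg.
Tool frame: the origin (TCP) lies midway between the tips of the shut fingers; the grasp point (between the pads) lies 19 mm behind it; z points along the fingers, y is the line along which they close (so a half turn about z gives the same grasp; the last joint's range is limited). The gripper opens to 85 mm and grips with 20 to 120 N. Pads are 22 mm wide; open, the fingers measure 114 mm over their backs; the gripper's body (76 mm by 85 mm) begins 54 mm behind the grasp point. The pads swing forward as they close: fully open they stand 13 mm farther back than shut.
Start: joints at [-1.129, 0.32, 1.565, -0, 1.257, -0.02], TCP at [0.256, -0.515, 0.231] pointing down, gripper open.
Joint ranges: [-3.11, 3.11], [-0.84, 2.01], [0.21, 2.61], [-1.34, 4.49], [0.05, 2.63], [-2.56, 2.56]. Speed limits (rad/s): [2.57, 2.57, 3.14, 3.14, 3.14, 3.14].

### API

Orientations are given as a unit quaternion [w, x, y, z].
In Python, from station import status, camera, camera_params, r gives the robot as it stands.
- The arm moves only by the tool jog_arm, never from a script. Its arguments are lists of equal length, an entry for each row: "travel": the shift along the tool's x, y, z in cm, a list of three; "dr": the turn, a rotation vector about the tool's x, y, z in degrees, a list of three; "hand": the closure, from 0 (fully open) to 1 (shut). In form: {"travel": [[dx, dy, dz], ...], "dr": [[ax, ay, az], ...], "hand": [hand, ...]}. A call has exactly 5 rows; each row is the pose to reach, as a shift and turn from the pose commanded when the call began, along the tool's axes at that moment; what a row does not reach only later rows make up. A row lasts 1/12 s, in which the tool goes at most 41.7 mm and 7.16 degrees, less where a joint would pass 70% of its speed; a pose out of reach is approached as far as the arm can. A call with a gripper value outside its range is refused whole. The fingers move at their own pace and stop on an object; "grip_force" is the grip in N (left out, the last holds). Time passes only in rows, so rows that repeat a pose let the fingers close, or fill a call up. It gives the time, the measured TCP pose, the force, the opening and the grip force at its end, in the units of the state.
- status.sense(): the state, without advancing time (a new reading comes with each control period).
- camera(name): name is "scene" or "side" or "wrist"; returns the picture (420x560x3 uint8, red, green, blue); there is no depth.
- camera_params(name): a dict with "vertical_fov" (degrees; the focal length in pixels is half the picture's height over the tangent of half this angle, whatever the lens; pixels are square), "cx", "cy" (the principal point, pixels), "world_from_camera" (4x4, takes a point from camera to world coordinates). Camera axes: x right, y up, looking along -z (the intrinsics and any distortion apply to the point x, -y, -z); pixel columns grow to the right and rows downward; lengths in m; the calibration is good to about 2 mm. A picture is of the moment at which its call begins: read the wrist's pose just before it. camera_params takes no time and is no camera call; for the wrist camera it gives the pose at the moment of the call.
- r.job_done(): hands the job in; it is judged then, once.
The state is a dict: "t": time; "q": joint angles; "qvel": joint speeds; "joint_torque": joint torques, N m; "tool_pos": TCP position; "tcp_rot": TCP orientation; "wrist_force": force on the tool from outside, world axes, zero at the start; "torque": the same for the moment, N m; "opening": finger opening in m; "grip_force": force on a finger pad.
Only numpy, scipy, OpenCV 4.12 (cv2) and the standard library are available. Lean on these libraries where they do the work, as an engineer would, in place of code of your own. Each camera call takes 0.05 s, during which the arm holds its last target. There are 200 camera calls.

### The job

Put the drill press's clamping kit away in the open wooden drawer: the flat washer over the upright pin of the wooden stand, then the hexagonal nut over the same pin on top of it, the slotted clamp strap lying flat on the bottom of the long tray, and the stepped block standing upright on its base in the short tray. The plain block and the smooth round collar belong to another job: leave them where they lie.

Things in the scene. Friction and masses are not known exactly. Their poses are not given: they have to be found in the camera images.
- drawer: Shallow open drawer of pale wood, 142 (x) by 330 (y) mm, walls 6 mm thick and 32 mm high, floor 6 mm thick. Fixed to the bench. Origin: centre of its underside; z up. Holds three inserts side by side along its y.
- post_stand: Fixed. It lies on the drawer's floor with its axes along the drawer's; the three inserts are interchanged among the drawer's three places (y = -104, 0, +104 mm in the drawer's frame). Brown wooden block 84 x 84 mm, 12 mm thick, with one upright dark steel pin of diameter 14 mm that rises 45 mm above the block from its centre. Origin: centre of the block's underside; z up along the pin. The washer and then the nut go over the pin.
- long_tray: Fixed. It lies on the drawer's floor with its axes along the drawer's; the three inserts are interchanged among the drawer's three places (y = -104, 0, +104 mm in the drawer's frame). Dark steel tray with low lips and a black rubber floor lining, inside 112 (x) by 48 (y) mm; floor 4 mm thick, lip top 8 mm above its underside, lips 4 mm thick. Origin: centre of its underside; x along the length. For the strap.
- short_tray: Fixed. It lies on the drawer's floor with its axes along the drawer's; the three inserts are interchanged among the drawer's three places (y = -104, 0, +104 mm in the drawer's frame). Dark steel tray like the long one but inside 72 (x) by 48 (y) mm; floor 4 mm thick, lip top 8 mm above its underside, lips 4 mm thick. Origin: centre of its underside; x along the length. For the stepped block.
- washer: The six loose steel parts lie in a row on the bench between robot and drawer, in any order, about 100 mm or more apart. Flat thick steel washer, outer diameter 60, bore 34, 8 mm thick, about 0.11 kg, lying flat. Origin: centre of its underside; z is its axis.
- nut: Large steel hexagonal nut, 50 mm across flats (58 across corners), 26 mm high, bore 33 mm, about 0.24 kg, lying flat. Origin: centre of its underside; z is its axis; x points square to one of its flats (so flats face 0, 60, 120 degrees ... from x).
- step_block: Steel staircase block, 50 (x) by 30 (y) mm, three steps rising towards +x: 14 mm high for x from -25 to -9, 27 mm high from -9 to +7, 40 mm high from +7 to +25 mm. About 0.25 kg. Stands on its base. Origin: centre of the 50 x 30 base; z up. Grip it across y.
- strap: Steel clamp strap: flat bar 90 (x) by 30 (y) by 18 (z) mm with a through slot 12 mm wide from x = -31 to +15 mm. About 0.28 kg, lying flat. Origin: centre of its underside; x along its length. Grip it across y.
- plain_block: Look-alike that stays: plain rectangular steel block 50 (x) by 30 (y) by 40 (z) mm without steps. Origin: centre of its underside. Loose.
- collar: Look-alike that stays: smooth round thin-walled steel collar, outer diameter 52, bore 38, 26 mm high, lying flat like the nut. Origin: centre of its underside. Loose.

How it is judged:
At the end, for the whole second after the job is handed in: Washer flat on the post stand around the pin, nut flat on the washer around it (both within 12 mm of its axis); strap flat in the long tray, stepped block upright in the short tray (centres within 14 mm along, 12 mm across); all at rest; plain block and collar within 30 mm of their start (z of washer in the frame of post_stand between 0.009 and 0.0145 m and angle between each of washer, nut, strap, step_block's own z axis and vertical below 0.1 rad and linear speed of each of washer, nut, strap, step_block below 0.02 m/s and angular speed of each of washer, nut, strap, step_block below 0.2 rad/s and horizontal distance between each of washer, nut and post_stand below 0.012 m and z of nut in the frame of post_stand between 0.0175 and 0.0225 m and z of strap in the frame of long_tray between 0.002 and 0.0065 m and x of strap in the frame of long_tray between -0.014 and 0.014 m and y of strap in the frame of long_tray between -0.012 and 0.012 m and z of step_block in the frame of short_tray between 0.002 and 0.0065 m and x of step_block in the frame of short_tray between -0.014 and 0.014 m and y of step_block in the frame of short_tray between -0.012 and 0.012 m and distance of each of plain_block, collar from where it was at the start of the episode below 0.03 m); the robot touches nothing.
It fails at once if the plain block is moved more than 30 mm (distance of plain_block from where it was at the start of the episode above 0.03 m).
It fails at once if the round collar is moved more than 30 mm (distance of collar from where it was at the start of the episode above 0.03 m).
It also fails if it takes over 96 s, if anything falls off the work surface, if the arm or the gripper's body presses on something with over 40 N, if the wrist force passes 120 N, or if a joint passes its speed limit or range.

## Working session

There is one attempt and no reset: what is moved stays moved. The work goes in short steps, Python scripts to look and compute and a tool call to move; the robot and the scene stay as the last step left them, time stands still between calls to the robot, and variables do not carry over. Pictures are saved under pics/ and viewed, at most 14 in all, crops included, and the job is handed in when it is done.

Besides the shell and the picture viewer there is one more tool, called after ">>>" in YAML: its name, and indented under it one key for each argument. jog_arm: Moves the arm, as the interface text tells. Its arguments: {"type":"object","properties":{"travel":{"type":"array"},"dr":{"type":"array"},"hand":{"type":"array"},"grip_force":{"type":"number"}},"required":["travel","dr","hand"]}

```bash
mkdir -p pics; ls; python3 - <<'E'
from station import status,camera,camera_params,r
import cv2
print(status.sense())
for n in("scene","side"):
    p=camera_params(n);print(n,p)
    cv2.imwrite(f"pics/{n}0.png",camera(n)[:,:,::-1])
print(camera_params("wrist"))
E
```

```text
pics
{'t': 0.0, 'q': array([-1.12899801e+00,  3.20319629e-01,  1.56567917e+00, -1.55082946e-05,
        1.25742638e+00, -2.00189874e-02]), 'qvel': array([ 0.00125637, -0.0012008 ,  0.00111486, -0.00100959, -0.00059859,
       -0.00059585]), 'joint_torque': array([-2.84436501e-03, -4.15530396e+01, -2.34160209e+01, -6.12816575e-05,
        8.20237939e-03, -3.32834304e-06]), 'tool_pos': array([ 0.25598556, -0.51433394,  0.23046629]), 'tcp_rot': array([-8.94420905e-04,  9.73457884e-01,  2.28864390e-01, -1.99012507e-04]), 'wrist_force': array([-0.30142604,  0.3091468 ,  0.39256965]), 'torque': array([-0.0127011 , -0.01081698,  0.06561882]), 'grip_force': 0.0, 'opening': 0.08558506963177888}
scene {'vertical_fov': 54.758135277016635, 'cx': 285.351849297794, 'cy': 209.19237375174615, 'world_from_camera': array([[-0.75872712, -0.54615641,  0.35503003,  0.81729812],
       [ 0.65132806, -0.64462601,  0.40028624,  0.36693057],
       [ 0.01024269,  0.53494905,  0.84482223,  0.78378394],
       [ 0.        ,  0.        ,  0.        ,  1.        ]])}
side {'vertical_fov': 54.64705461420114, 'cx': 282.47124693743353, 'cy': 206.40934536752854, 'world_from_camera': array([[-0.9962358 ,  0.05617368, -0.06602086,  0.45997368],
       [-0.08654746, -0.60172139,  0.79400309,  0.64619721],
       [ 0.00487591,  0.79672824,  0.60431807,  0.53407837],
       [ 0.        ,  0.        ,  0.        ,  1.        ]])}
{'vertical_fov': 62.412669684930954, 'cx': 279.43662571228845, 'cy': 205.60742505619285, 'world_from_camera': array([[ 0.44584927,  0.85309943,  0.27099777,  0.32566237],
       [-0.8951069 ,  0.42541087,  0.13345123, -0.47938844],
       [-0.00143823, -0.30207111,  0.95328431,  0.37300274],
       [ 0.        ,  0.        ,  0.        ,  1.        ]])}
```

View pics/scene0.png

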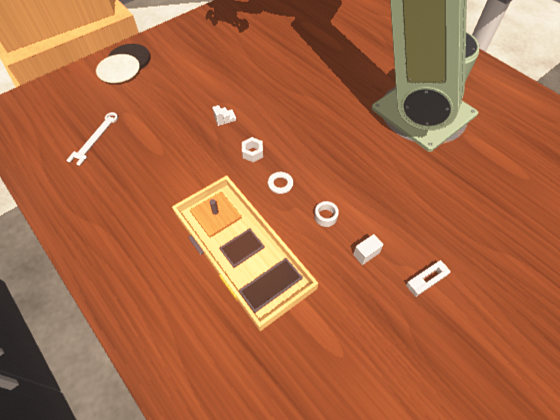

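View pics/side0.png

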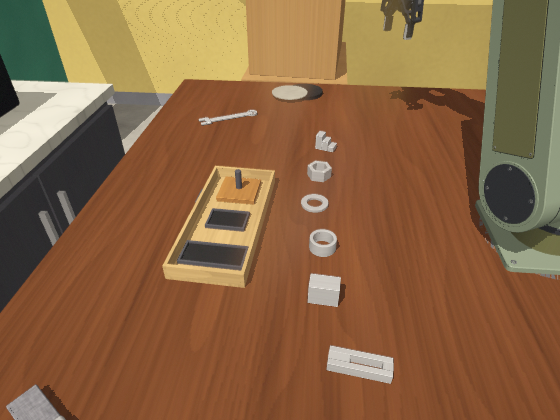

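The row, from far to near, is: stepped block, nut, washer, collar, plain block, strap. In the drawer, again far to near, are the post stand, short tray and long tray. Next I'll enlarge crops to read pixel positions.

```bash
python3 - <<'E'
import cv2
a=cv2.imread("pics/scene0.png");b=cv2.imread("pics/side0.png")
cv2.imwrite("pics/c1.png",cv2.resize(a[95:215,165:345],None,fx=4.4,fy=4.4,interpolation=cv2.INTER_CUBIC))
cv2.imwrite("pics/c2.png",cv2.resize(a[195:335,200:460],None,fx=3,fy=3,interpolation=cv2.INTER_CUBIC))
cv2.imwrite("pics/c3.png",cv2.resize(b[125:285,160:350],None,fx=3.7,fy=3.7,interpolation=cv2.INTER_CUBIC))
E
```

```text
(no output)
```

View pics/c1.png

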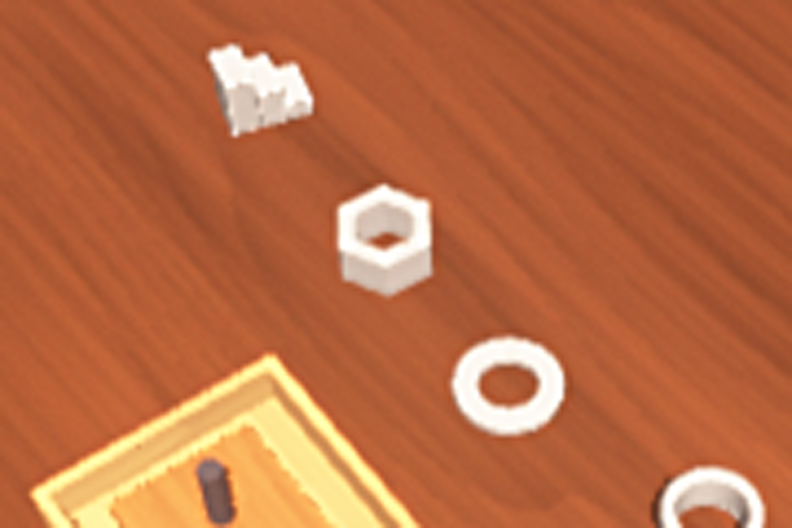

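View pics/c2.png

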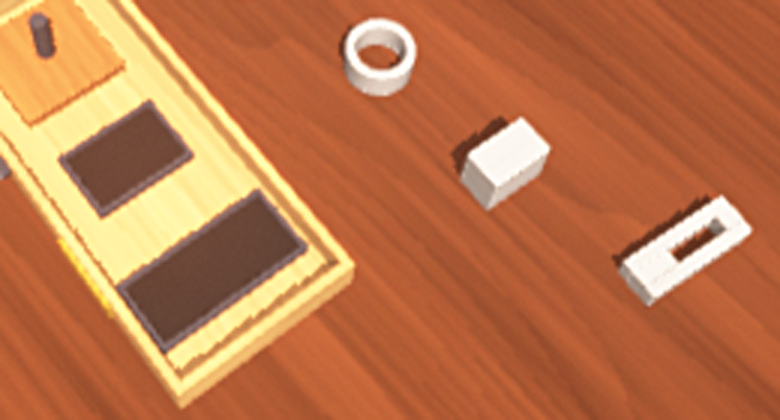

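View pics/c3.png

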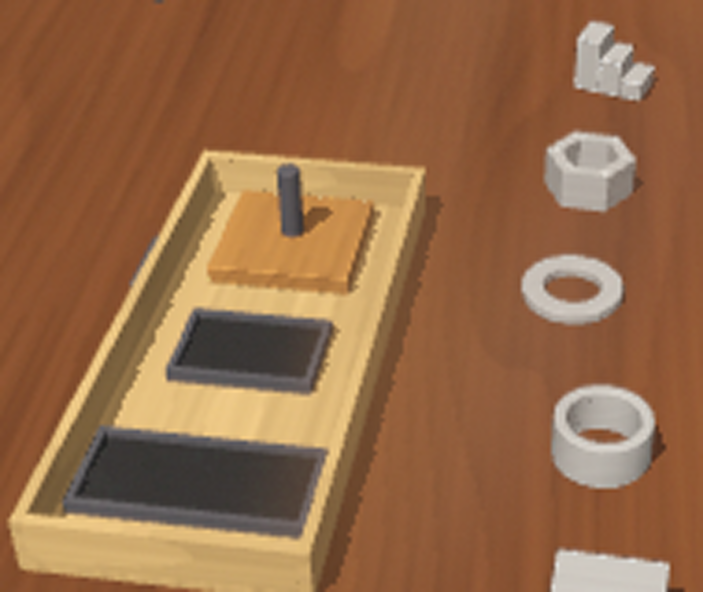

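```bash
cat > h.py <<'E'
import numpy as np
from station import camera_params
def ray(name,px,z,p=None):
    p=p or camera_params(name);f=210/np.tan(np.radians(p["vertical_fov"]/2))
    px=np.atleast_2d(px).astype(float);M=p["world_from_camera"]
    d=np.c_[(px[:,0]-p["cx"])/f,-(px[:,1]-p["cy"])/f,-np.ones(len(px))]@M[:3,:3].T
    return M[:3,3]+d*((z-M[2,3])/d[:,2])[:,None]
E
python3 - <<'E'
from h import *
np.set_printoptions(precision=4,suppress=True)
c1=lambda l:np.array(l)/4.4+[165,95]
c2=lambda l:np.array(l)/3+[200,195]
c3=lambda l:np.array(l)/3.7+[160,125]
def s(t,n,px,z): 
    q=ray(n,px,z)[:,:2];print(t,n,q.tolist() and q.round(4).tolist(),"mean",q.mean(0))
A="scene";B="side"
s("washer",A,c1([[509,384]]),.008);s("washer",B,c3([[572,286]]),.008)
s("nut",A,c1([[386,184],[431,206],[431,247],[388,268],[340,247],[339,206]]),.026)
s("nut",B,c3([[577,131],[615,135],[634,168],[603,180],[560,176],[546,147]]),.026)
s("step base",A,c1([[236,136],[313,106]]),0);s("step hightop",A,c1([[211,50],[237,44]]),.04)
s("step base",B,c3([[577,88],[643,98]]),0);s("step hightop",B,c3([[580,27],[605,22]]),.04)
s("pintop",A,c1([[209,468]]),.063);s("pintop",B,c3([[289,170]]),.063)
s("pinbase",A,c1([[222,518]]),.018);s("pinbase",B,c3([[291,233]]),.018)
s("drawer",A,np.r_[c1([[271,357],[34,493]]),c2([[353,265],[182,393]])],.032)
s("drawer",B,c3([[206,152],[425,169],[313,545],[12,518]]),.032)
s("long",A,c2([[119,288],[260,191],[307,246],[167,347]]),.014)
s("long",B,c3([[102,429],[327,449],[298,532],[66,513]]),.014)
s("short",A,c2([[60,160],[150,101],[192,154],[103,213]]),.014)
s("short",B,c3([[198,310],[332,320],[313,388],[168,377]]),.014)
s("strap",A,c2([[620,266],[722,197],[751,229],[650,287]]),.018)
s("strap",B,[[330,348],[392,364],[391,380],[328,371]],0.01)
s("collar",A,c2([[380,55]]),.026);s("plain",A,c2([[503,157]]),.04)
E
```

```text
washer scene [[0.4506, -0.0649]] mean [ 0.4506 -0.0649]
washer side [[0.4493, -0.0662]] mean [ 0.4493 -0.0662]
nut scene [[0.4219, -0.2066], [0.4127, -0.1774], [0.4316, -0.1541], [0.459, -0.1576], [0.47, -0.1864], [0.4522, -0.2106]] mean [ 0.4412 -0.1821]
nut side [[0.4504, -0.2135], [0.4255, -0.2107], [0.4135, -0.1712], [0.4329, -0.1552], [0.4599, -0.1573], [0.47, -0.1914]] mean [ 0.442  -0.1832]
step base scene [[0.453, -0.3139], [0.4031, -0.3041]] mean [ 0.4281 -0.309 ]
step hightop scene [[0.4427, -0.3445], [0.4282, -0.3387]] mean [ 0.4354 -0.3416]
step base side [[0.4512, -0.3181], [0.4038, -0.308]] mean [ 0.4275 -0.313 ]
step hightop side [[0.4516, -0.3352], [0.4338, -0.3448]] mean [ 0.4427 -0.34  ]
pintop scene [[0.6197, -0.0896]] mean [ 0.6197 -0.0896]
pintop side [[0.6181, -0.0904]] mean [ 0.6181 -0.0904]
pinbase scene [[0.6199, -0.0891]] mean [ 0.6199 -0.0891]
pinbase side [[0.6197, -0.0906]] mean [ 0.6197 -0.0906]
drawer scene [[0.5461, -0.1456], [0.6863, -0.1533], [0.5653, 0.1829], [0.7033, 0.1757]] mean [0.6253 0.0149]
drawer side [[0.6846, -0.155], [0.5442, -0.148], [0.5624, 0.1753], [0.7039, 0.1711]] mean [0.6238 0.0108]
long scene [[0.6887, 0.0896], [0.5713, 0.0967], [0.5737, 0.1483], [0.6893, 0.1416]] mean [0.6308 0.1191]
long side [[0.687, 0.0879], [0.5697, 0.0922], [0.5745, 0.1507], [0.6879, 0.1484]] mean [0.6298 0.1198]
short scene [[0.663, -0.0128], [0.5853, -0.0095], [0.5892, 0.0437], [0.6643, 0.0394]] mean [0.6254 0.0152]
short side [[0.6601, -0.0155], [0.5831, -0.0134], [0.5843, 0.0458], [0.6631, 0.044]] mean [0.6227 0.0153]
strap scene [[0.4249, 0.296], [0.3317, 0.3088], [0.3359, 0.3366], [0.4211, 0.3186]] mean [0.3784 0.315 ]
strap side [[0.4183, 0.2927], [0.3311, 0.3106], [0.3355, 0.335], [0.4213, 0.3294]] mean [0.3766 0.3169]
collar scene [[0.4365, 0.0748]] mean [0.4365 0.0748]
plain scene [[0.4361, 0.1942]] mean [0.4361 0.1942]
```

```bash
cat >> h.py <<'E'
from scipy.spatial.transform import Rotation as R
from station import status
np.set_printoptions(precision=4,suppress=True)
def go(x,y,z,phi,p=None,q=None):
    "print travel (cm), dr (deg) from the present pose to tool-down pose with tool x at world angle phi (mod 180)"
    s=status.sense();p=s["tool_pos"] if p is None else np.array(p)
    r0=R.from_quat(np.roll(s["tcp_rot"] if q is None else q,-1))
    c=[(r0.inv()*R.from_euler("ZX",[phi+k,180],degrees=True)).as_rotvec(degrees=True) for k in(0,180)]
    d=min(c,key=np.linalg.norm)
    t=r0.inv().apply(np.array([x,y,z])-p)*100
    X=r0.apply([1,0,0]);print("phi now %.1f"%np.degrees(np.arctan2(X[1],X[0])),"travel",t.round(2),"dr",d.round(1),"| other dr",max(c,key=np.linalg.norm).round(1))
E
python3 - <<'E'
from h import *
u=np.array([.98,-.2])*.007
go(.425+u[0],-.3257+u[1],.14,-11.6)
E
```

```text
phi now 26.5 travel [24.09 -8.92  9.07] dr [-0.1  0.  38.1] | other dr [  -0.    -0.1 -141.9]
```

>>> jog_arm:
  travel:
    - [3.5, -1.3, 1.3]
    - [7, -2.6, 2.6]
    - [10.5, -3.9, 3.9]
    - [14, -5.2, 5.2]
    - [17.5, -6.5, 6.6]
  dr:
    - [0, 0, 7]
    - [0, 0, 14]
    - [0, 0, 21]
    - [0, 0, 28]
    - [0, 0, 35]
  hand: [0.2, 0.2, 0.3, 0.3, 0.3]
  grip_force: 60

```text
t: 0.52
tool_pos: [0.3823, -0.3799, 0.1659]
tcp_rot: [-0.0, 0.998, -0.069, -0.0]
wrist_force: [0.9, -0.9, 0.6]
opening: 0.0601
grip_force: 0.0
```

```bash
python3 - <<'E'
from h import *
u=np.array([.98,-.2])*.007
go(.425+u[0],-.3257+u[1],.14,-11.6)
E
```

```text
phi now -7.9 travel [ 4.19 -5.91  2.59] dr [-0.   0.   3.7] | other dr [  -0.    -0.  -176.3]
```

>>> jog_arm:
  travel:
    - [1.5, -2, 0.9]
    - [3, -4, 1.8]
    - [4.1, -5.8, 2.6]
    - [4.1, -5.8, 2.6]
    - [4.1, -5.8, 2.6]
  dr:
    - [0, 0, 2]
    - [0, 0, 3.2]
    - [0, 0, 3.2]
    - [0, 0, 3.2]
    - [0, 0, 3.2]
  hand: [0.3, 0.3, 0.3, 0.3, 0.3]

```text
t: 0.93
tool_pos: [0.4299, -0.3283, 0.1399]
tcp_rot: [-0.0, 0.996, -0.093, -0.001]
wrist_force: [0.7, 0.7, 0.2]
opening: 0.0599
grip_force: 0.0
```

```bash
python3 - <<'E'
from h import *
from station import camera
import cv2,json
s=status.sense();p=camera_params("wrist");print(s["tool_pos"],p)
cv2.imwrite("pics/w1.png",camera("wrist")[:,:,::-1])
u=np.array([.98,-.2])*.007
go(.425+u[0],-.3257+u[1],.008,-11.6)
E
```

```text
[ 0.4299 -0.3283  0.1399] {'vertical_fov': 62.412669684930954, 'cx': 279.43662571228845, 'cy': 205.60742505619285, 'world_from_camera': array([[-0.184 ,  0.9365,  0.2984,  0.5064],
       [-0.9829, -0.1752, -0.0562, -0.3418],
       [-0.0003, -0.3037,  0.9528,  0.2822],
       [ 0.    ,  0.    ,  0.    ,  1.    ]])}
phi now -10.7 travel [ 0.19 -0.25 13.24] dr [0.  0.  0.9] | other dr [  -0.1    0.  -179.1]
```

View pics/w1.png

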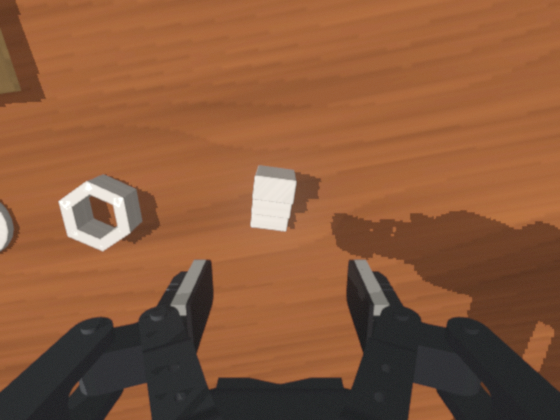

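```bash
python3 - <<'E'
from h import *
p=camera_params("wrist")
q=ray(0,[[256,176],[296,179],[293,203],[254,199]],.04,p)[:,:2];print(q,q.mean(0))
q=ray(0,[[251,228],[286,231]],.014,p)[:,:2];print(q,q.mean(0))
q=ray(0,[[89,182],[123,198],[127,233],[101,249],[67,237],[61,204]],.026,p)[:,:2];print(q.mean(0),np.degrees(np.arctan2(*(q-q.mean(0)).T[::-1])))
E
```

```text
[[ 0.4553 -0.3162]
 [ 0.4478 -0.3439]
 [ 0.4304 -0.3387]
 [ 0.4387 -0.3112]] [ 0.443  -0.3275]
[[ 0.4074 -0.3002]
 [ 0.3994 -0.3283]] [ 0.4034 -0.3142]
[ 0.4431 -0.1832] [ -11.2828  -67.2535 -129.3781  170.9337  112.7647   54.4534]
```

>>> jog_arm:
  travel:
    - [0.3, -0.5, 3]
    - [0.3, -0.5, 6.5]
    - [0.3, -0.5, 10]
    - [0.3, -0.5, 12.5]
    - [0.3, -0.5, 13.2]
  dr:
    - [0, 0, 5.8]
    - [0, 0, 5.8]
    - [0, 0, 5.8]
    - [0, 0, 5.8]
    - [0, 0, 5.8]
  hand: [0.3, 0.3, 0.3, 0.3, 0.3]

```text
t: 1.4
tool_pos: [0.4309, -0.3244, 0.0054]
tcp_rot: [-0.002, 0.989, -0.145, -0.003]
wrist_force: [-1.1, 0.5, 0.5]
opening: 0.06
grip_force: 0.0
```

>>> jog_arm:
  travel:
    - [0, 0, 0]
    - [0, 0, 0]
    - [0, 0, 0]
    - [0, 0, 0]
    - [0, 0, 0]
  dr:
    - [0, 0, 0]
    - [0, 0, 0]
    - [0, 0, 0]
    - [0, 0, 0]
    - [0, 0, 0]
  hand: [0.6, 1, 1, 1, 1]

```text
t: 1.82
tool_pos: [0.4347, -0.326, 0.0105]
tcp_rot: [0.001, 0.99, -0.144, 0.002]
wrist_force: [-1.2, -2.3, 3.9]
opening: 0.029
grip_force: 59.7
```

```bash
python3 - <<'E'
from h import *
s=status.sense();print(s["grip_force"],s["opening"])
a=np.radians(-3);u=np.array([np.cos(a),np.sin(a)])*.007
go(.6245+u[0],.0145+u[1],.09,-3)
go(.6245+u[0],.0145+u[1],.022,-3)
E
```

```text
59.74324448034167 0.028998926277463515
phi now -16.6 travel [  9.2  -38.2   -7.99] dr [  0.1  -0.2 -13.6] | other dr [ -0.3  -0.2 166.4]
phi now -16.6 travel [  9.18 -38.21  -1.19] dr [  0.1  -0.2 -13.6] | other dr [ -0.3  -0.2 166.4]
```

>>> jog_arm:
  travel:
    - [0, 0, -3]
    - [0, 0, -6.5]
    - [0.7, -3, -8]
    - [1.7, -7, -8]
    - [2.7, -11, -8]
  dr:
    - [0, 0, 0]
    - [0, 0, 0]
    - [0, 0, -2]
    - [0, 0, -5]
    - [0, 0, -8]
  hand: [1, 1, 1, 1, 1]

```text
t: 2.23
tool_pos: [0.492, -0.227, 0.0909]
tcp_rot: [0.001, 0.997, -0.075, 0.002]
wrist_force: [-0.7, 0.7, -2.4]
opening: 0.0293
grip_force: 60.1
```

>>> jog_arm:
  travel:
    - [0.4, -4, 0]
    - [0.8, -8, 0]
    - [1.2, -12, 0]
    - [1.6, -16, 0]
    - [2, -20, 0]
  dr:
    - [0, 0, -1.4]
    - [0, 0, -2.8]
    - [0, 0, -4.2]
    - [0, 0, -5.6]
    - [0, 0, -5.6]
  hand: [1, 1, 1, 1, 1]

```text
t: 2.65
tool_pos: [0.5405, -0.0303, 0.0891]
tcp_rot: [0.0, 1.0, -0.025, 0.0]
wrist_force: [0.5, 0.1, -3.3]
opening: 0.0288
grip_force: 60.1
```

```bash
python3 - <<'E'
from h import *
s=status.sense();print(s["tool_pos"],s["opening"])
a=np.radians(-3);u=np.array([np.cos(a),np.sin(a)])*.007
go(.6245+u[0],.0145+u[1],.09,-3)
E
```

```text
[ 0.5405 -0.0303  0.0891] 0.02883042700613261
phi now -2.9 travel [ 8.87 -4.89 -0.08] dr [ 0.  -0.   0.1] | other dr [   0.1    0.  -179.9]
```

>>> jog_arm:
  travel:
    - [3, -1.6, 0]
    - [6, -3.3, 0]
    - [8.9, -4.9, 0]
    - [8.9, -4.9, 0]
    - [8.9, -4.9, 0]
  dr:
    - [0, 0, 0]
    - [0, 0, 0]
    - [0, 0, 0]
    - [0, 0, 0]
    - [0, 0, 0]
  hand: [1, 1, 1, 1, 1]

```text
t: 3.07
tool_pos: [0.6328, 0.0131, 0.0885]
tcp_rot: [0.0, 1.0, -0.025, 0.0]
wrist_force: [-0.9, -0.3, -2.2]
opening: 0.029
grip_force: 60.1
```

```bash
python3 - <<'E'
from h import *
from station import camera
import cv2
p=camera_params("wrist");print(p["world_from_camera"].tolist())
cv2.imwrite("pics/w2.png",camera("wrist")[:,:,::-1])
a=np.radians(-3);u=np.array([np.cos(a),np.sin(a)])*.007
go(.6245+u[0],.0145+u[1],.022,-3)
E
```

```text
[[-0.049294437498588424, 0.9522524146947132, 0.30130615184523624, 0.7102990217895292], [-0.9987842397281367, -0.04709382399203808, -0.014567574008519681, 0.010060359897893252], [0.00031765135686103097, -0.30165793616262404, 0.953416167603487, 0.2309439997518523], [0.0, 0.0, 0.0, 1.0]]
phi now -2.9 travel [ 0.02 -0.18  6.63] dr [0.  0.1 0.1] | other dr [  -0.1    0.  -179.9]
```

View pics/w2.png

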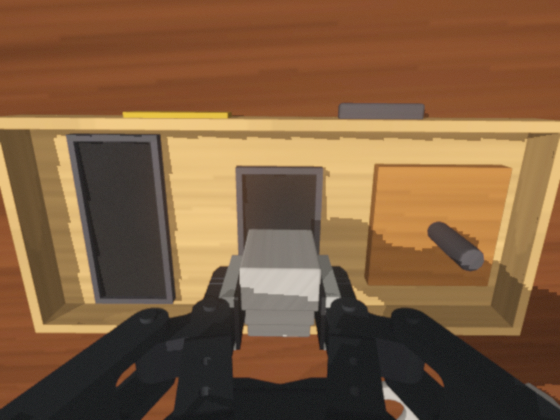

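The block hangs level, with its centre at column 281 over the tray's centre at column 280. Lowering it now.

>>> jog_arm:
  travel:
    - [0, -0.1, 2]
    - [0, -0.1, 4.5]
    - [0, -0.1, 6]
    - [0, -0.1, 6.7]
    - [0, -0.1, 6.7]
  dr:
    - [0, 0, 0]
    - [0, 0, 0]
    - [0, 0, 0]
    - [0, 0, 0]
    - [0, 0, 0]
  hand: [1, 1, 1, 1, 1]

```text
t: 3.53
tool_pos: [0.6301, 0.0122, 0.0216]
tcp_rot: [0.0, 1.0, -0.026, -0.001]
wrist_force: [-0.6, -0.1, -2.0]
opening: 0.0289
grip_force: 60.2
```

>>> jog_arm:
  travel:
    - [0, 0, 0]
    - [0, 0, 0]
    - [0, 0, 0]
    - [0, 0, -0.5]
    - [0, 0, -2]
  dr:
    - [0, 0, 0]
    - [0, 0, 0]
    - [0, 0, 0]
    - [0, 0, 0]
    - [0, 0, 0]
  hand: [1, 0.45, 0.45, 0.45, 0.45]

```text
t: 3.95
tool_pos: [0.6307, 0.013, 0.0407]
tcp_rot: [0.0, 1.0, -0.026, -0.002]
wrist_force: [-0.4, 0.7, -0.6]
opening: 0.0468
grip_force: 0.0
```

>>> jog_arm:
  travel:
    - [0, 0, -3]
    - [0, 0, -7]
    - [0, 0, -9]
    - [0, 0, -10]
    - [0, 0, -10]
  dr:
    - [0, 0, 0]
    - [0, 0, 0]
    - [0, 0, 0]
    - [0, 0, 0]
    - [0, 0, 0]
  hand: [0.3, 0.2, 0.1, 0.1, 0.1]

```text
t: 4.37
tool_pos: [0.6334, 0.0131, 0.145]
tcp_rot: [-0.0, 1.0, -0.026, 0.003]
wrist_force: [0.3, 0.6, 0.4]
opening: 0.0767
grip_force: 0.0
```

```bash
python3 - <<'E'
from h import *
from station import camera
import cv2
print(camera_params("wrist")["world_from_camera"].tolist())
a=camera("wrist");cv2.imwrite("pics/w3.png",a[:,:,::-1])
go(.45,-.0655,.12,-3)
E
```

```text
[[-0.05121399285202085, 0.9539144359492923, 0.2956761333345908, 0.7100802180854047], [-0.9986877005974851, -0.04890014643076767, -0.01522012990600351, 0.009844739479598364], [-6.009541821564222e-05, -0.2960676013456911, 0.9551669863547148, 0.28785439398635565], [0.0, 0.0, 0.0, 1.0]]
phi now -3.0 travel [-17.79   8.78   2.22] dr [-0.  -0.1  0. ] | other dr [   0.2   -0.  -180. ]
```

View pics/w3.png

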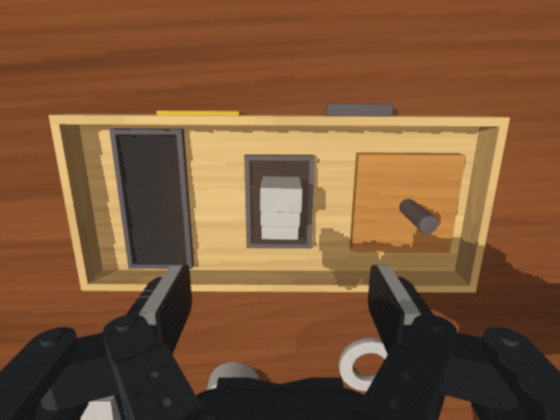

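```bash
python3 - <<'E'
from h import *
p=camera_params("wrist")
f=lambda t,px,z:print(t,ray(0,px,z,p)[:,:2].round(4).tolist(),ray(0,px,z,p)[:,:2].mean(0))
f("pintop",[[428,223]],.063)
f("short",[[245,155],[314,155],[314,248],[247,248]],.014)
f("long",[[111,129],[183,128],[192,268],[127,268]],.014)
f("lowend",[[261,239],[299,239]],.024)
f("high",[[262,178],[301,178]],.05)
f("washer",[[371,365]],.008)
E
```

```text
pintop [[0.622, -0.0872]] [ 0.622  -0.0872]
short [[0.6671, 0.039], [0.6644, -0.015], [0.5849, -0.0133], [0.5878, 0.0437]] [0.626  0.0136]
long [[0.6923, 0.1399], [0.6902, 0.0847], [0.5713, 0.093], [0.5742, 0.1494]] [0.632  0.1168]
lowend [[0.5997, 0.0305], [0.5981, -0.0004]] [0.5989 0.015 ]
high [[0.6562, 0.0246], [0.6548, -0.0024]] [0.6555 0.0111]
washer [[0.4542, -0.0669]] [ 0.4542 -0.0669]
```

>>> jog_arm:
  travel:
    - [-3.5, 1.7, 0]
    - [-7, 3.4, 0]
    - [-10.5, 5.1, 0]
    - [-14, 6.9, 0]
    - [-17.7, 8.7, 0]
  dr:
    - [0, 0, -7]
    - [0, 0, -14]
    - [0, 0, -21]
    - [0, 0, -28]
    - [0, 0, -35]
  hand: [0, 0, 0, 0, 0]

```text
t: 4.83
tool_pos: [0.4476, -0.0649, 0.1394]
tcp_rot: [-0.001, 0.96, 0.279, -0.002]
wrist_force: [0.5, -0.5, 0.4]
opening: 0.0856
grip_force: 0.0
```

>>> jog_arm:
  travel:
    - [0, 0, 0]
    - [0, 0, 0]
    - [0, 0, 0]
    - [0, 0, 0]
    - [0, 0, 0]
  dr:
    - [0, 0, -7]
    - [0, 0, -14]
    - [0, 0, -21]
    - [0, 0, -28]
    - [0, 0, -35]
  hand: [0, 0, 0, 0, 0]

```text
t: 5.25
tool_pos: [0.449, -0.0646, 0.1396]
tcp_rot: [-0.001, 0.832, 0.555, -0.002]
wrist_force: [0.6, 0.1, -0.5]
opening: 0.0856
grip_force: 0.0
```

>>> jog_arm:
  travel:
    - [0, 0, 0]
    - [0, 0, 1]
    - [0, 0, 2]
    - [0, 0, 2.5]
    - [0, 0, 2.5]
  dr:
    - [0, 0, -7]
    - [0, 0, -14]
    - [0, 0, -20]
    - [0, 0, -20]
    - [0, 0, -20]
  hand: [0, 0, 0, 0, 0]

```text
t: 5.67
tool_pos: [0.4486, -0.0644, 0.1142]
tcp_rot: [-0.002, 0.726, 0.688, -0.002]
wrist_force: [-0.5, 0.1, 0.5]
opening: 0.0854
grip_force: 0.0
```

```bash
python3 - <<'E'
from h import *
from station import camera
import cv2
a=camera("wrist");cv2.imwrite("pics/w4.png",a[:,:,::-1])
print(status.sense()["tool_pos"],status.sense()["q"])
go(.451,-.066,.02,87)
# washer by colour: bright, low-saturation blob near expected pixel
h=cv2.cvtColor(a,cv2.COLOR_RGB2HSV);m=((h[...,1]<40)&(h[...,2]>150)).astype(np.uint8)
n,_,st,ce=cv2.connectedComponentsWithStats(m)
p=camera_params("wrist")
for i in range(1,n):
    if st[i,4]>150: print(st[i],ce[i],ray(0,ce[i],.008,p)[0,:2],ray(0,ce[i],.026,p)[0,:2])
E
```

```text
[ 0.4494 -0.0645  0.1151] [-0.1679  0.2485  1.9981 -0.0001  0.899  -0.1137]
phi now 86.9 travel [-0.14  0.21  9.51] dr [-0.2 -0.  -0.1] | other dr [ -0.    0.4 179.9]
[ 200    0   85   44 1340] [242.0134  23.1567] [0.4318 0.0595] [0.4334 0.0562]
[ 508   54   35   50 1193] [523.9531  77.9472] [0.6189 0.016 ] [0.607  0.0158]
[547  54  13  51 362] [555.0414  86.4199] [0.6407 0.0094] [0.6273 0.0097]
[ 245  167   79   75 3199] [283.8334 203.9009] [ 0.4527 -0.0643] [ 0.4528 -0.0587]
[123 270  45  61 710] [143.6479 298.7324] [ 0.3328 -0.1403] [ 0.3416 -0.1292]
[392 270  47  55 697] [415.2597 297.8293] [ 0.5567 -0.1509] [ 0.5493 -0.139 ]
[ 253  328   64   50 1507] [283.9064 359.2104] [ 0.4456 -0.207 ] [ 0.4463 -0.1911]
```

View pics/w4.png

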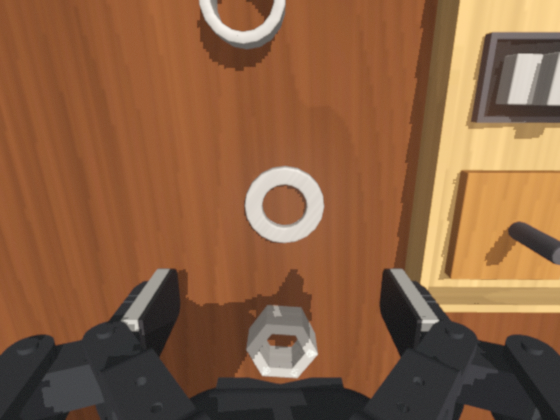

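The washer's centre is at pixel (284, 204), about (0.452, -0.065). I'll descend onto it in a guarded move.

>>> jog_arm:
  travel:
    - [0, 0.3, 3]
    - [0, 0.3, 6.5]
    - [0, 0.3, 9]
    - [0, 0.3, 10.5]
    - [0, 0.3, 11]
  dr:
    - [0, 0, 0]
    - [0, 0, 0]
    - [0, 0, 0]
    - [0, 0, 0]
    - [0, 0, 0]
  hand: [0.17, 0.17, 0.17, 0.17, 0.17]

```text
t: 6.13
tool_pos: [0.452, -0.0646, 0.0044]
tcp_rot: [-0.002, 0.726, 0.688, -0.002]
wrist_force: [0.5, 1.0, -0.0]
opening: 0.0708
grip_force: 0.0
```

>>> jog_arm:
  travel:
    - [0, 0, 0.2]
    - [0, 0, 0.4]
    - [0, 0, 0.4]
    - [0, 0, 0.4]
    - [0, 0, 0.4]
  dr:
    - [0, 0, 0]
    - [0, 0, 0]
    - [0, 0, 0]
    - [0, 0, 0]
    - [0, 0, 0]
  hand: [0.17, 0.17, 0.17, 0.17, 0.17]

```text
t: 6.55
tool_pos: [0.4544, -0.065, 0.0035]
tcp_rot: [0.001, 0.725, 0.689, 0.001]
wrist_force: [1.0, 1.3, -0.0]
opening: 0.071
grip_force: 0.0
```

>>> jog_arm:
  travel:
    - [0, 0, 0.15]
    - [0, 0, 0.3]
    - [0, 0, 0.45]
    - [0, 0, 0.6]
    - [0, 0, 0.6]
  dr:
    - [0, 0, 0]
    - [0, 0, 0]
    - [0, 0, 0]
    - [0, 0, 0]
    - [0, 0, 0]
  hand: [0.17, 0.17, 0.17, 0.17, 0.17]

```text
t: 6.97
tool_pos: [0.4534, -0.0648, -0.0037]
tcp_rot: [-0.0, 0.725, 0.689, -0.0]
wrist_force: [0.2, -0.6, -0.9]
opening: 0.0711
grip_force: 0.0
```

```bash
python3 - <<'E'
from h import *
from station import camera
import cv2
s=status.sense();print(s["tool_pos"],s["wrist_force"])
a=camera("side")[:,:,::-1][125:245,240:400]
cv2.imwrite("pics/s4.png",cv2.resize(a,None,fx=4.5,fy=4.5,interpolation=cv2.INTER_CUBIC))
E
```

```text
[ 0.4534 -0.0648 -0.0037] [ 0.2112 -0.6093 -0.8516]
```

View pics/s4.png

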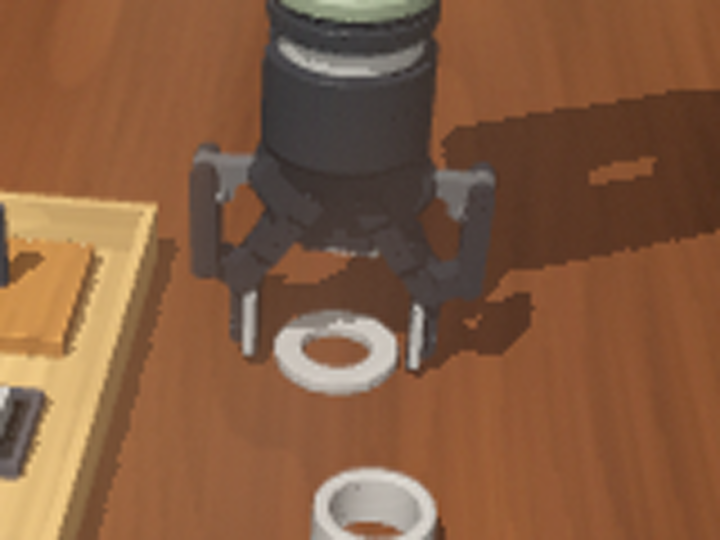

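>>> jog_arm:
  travel:
    - [0, 0, 0]
    - [0, 0, 0]
    - [0, 0, 0]
    - [0, 0, 0]
    - [0, 0, 0]
  dr:
    - [0, 0, 0]
    - [0, 0, 0]
    - [0, 0, 0]
    - [0, 0, 0]
    - [0, 0, 0]
  hand: [0.3, 0.5, 0.6, 0.6, 0.6]

```text
t: 7.43
tool_pos: [0.4534, -0.0649, -0.0029]
tcp_rot: [-0.0, 0.725, 0.689, -0.0]
wrist_force: [-0.9, -0.0, 5.6]
opening: 0.0565
grip_force: 63.1
```

>>> jog_arm:
  travel:
    - [0, 0, -0.5]
    - [0, 0, -2]
    - [0, 0, -5]
    - [0, 0, -9]
    - [0, 0, -11]
  dr:
    - [0, 0, 0]
    - [0, 0, 0]
    - [0, 0, 0]
    - [0, 0, 0]
    - [0, 0, 0]
  hand: [0.6, 0.6, 0.6, 0.6, 0.6]

```text
t: 7.85
tool_pos: [0.4551, -0.0651, 0.1101]
tcp_rot: [0.002, 0.725, 0.689, 0.001]
wrist_force: [1.1, -0.6, -1.4]
opening: 0.0557
grip_force: 64.3
```

```bash
python3 - <<'E'
from h import *
go(.6195,-.0895,.11,87)
E
```

```text
phi now 87.0 travel [-1.59 16.54  0.09] dr [0.3 0.  0. ] | other dr [  -0.1    0.4 -180. ]
```

>>> jog_arm:
  travel:
    - [-0.3, 3.3, 0]
    - [-0.6, 6.6, 0]
    - [-1, 10, 0]
    - [-1.4, 13.5, 0]
    - [-1.6, 16.5, 0]
  dr:
    - [0, 0, 0]
    - [0, 0, 0]
    - [0, 0, 0]
    - [0, 0, 0]
    - [0, 0, 0]
  hand: [0.6, 0.6, 0.6, 0.6, 0.6]

```text
t: 8.27
tool_pos: [0.6196, -0.0899, 0.1068]
tcp_rot: [0.0, 0.725, 0.689, 0.0]
wrist_force: [1.0, -0.7, -1.2]
opening: 0.0561
grip_force: 64.3
```

>>> jog_arm:
  travel:
    - [0, 0, 0]
    - [0, 0, 0]
    - [0, 0, 0]
    - [0, 0, 0]
    - [0, 0, 0]
  dr:
    - [0, 0, 0]
    - [0, 0, 0]
    - [0, 0, 0]
    - [0, 0, 0]
    - [0, 0, 0]
  hand: [0.6, 0.6, 0.6, 0.6, 0.6]

```text
t: 8.68
tool_pos: [0.6164, -0.0892, 0.1068]
tcp_rot: [-0.0, 0.725, 0.689, -0.0]
wrist_force: [0.3, 0.1, -0.8]
opening: 0.0561
grip_force: 64.4
```

```bash
python3 - <<'E'
from h import *
from station import camera
import cv2
a=camera("wrist")[:,:,::-1];b=camera("side")[:,:,::-1][100:220,190:310]
b=cv2.resize(b,(420,420),interpolation=cv2.INTER_CUBIC)
c=np.hstack([a,b]);cv2.imwrite("pics/m5.png",cv2.resize(c,(800,343),interpolation=cv2.INTER_AREA))
go(.6195,-.0895,.02,87);print(camera_params("wrist")["world_from_camera"].tolist())
E
```

```text
phi now 87.0 travel [-0.01  0.26  8.7 ] dr [-0.  0.  0.] | other dr [  -0.   -0. -180.]
[[0.9986859100840585, 0.04881588309245332, 0.015603286752384486, 0.6212368067476174], [-0.05124879214088288, 0.9519811077854538, 0.3018369290257216, -0.011306010362852994], [-0.00011959796732434873, -0.30223993776051805, 0.9532318740573262, 0.2494007422339324], [0.0, 0.0, 0.0, 1.0]]
```

View pics/m5.png

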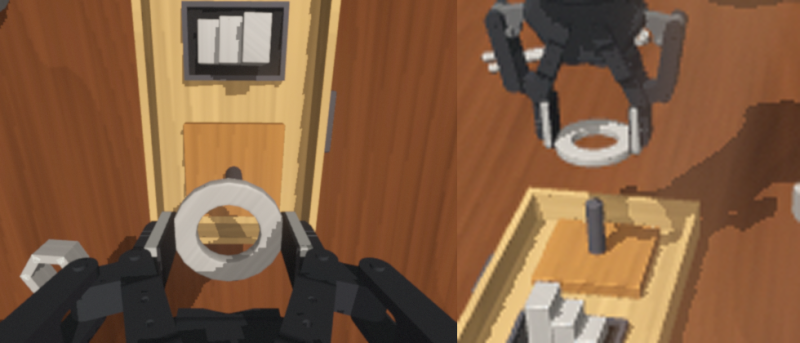

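```bash
python3 - <<'E'
from h import *
p=camera_params("wrist");s=1.225
for z in(.112,.117):print(ray(0,[[228*s,230*s]],z,p)[0,:2],status.sense()["tool_pos"])
print(ray(0,np.array([[176,229],[281,229],[228,180],[228,280]])*s,.117,p)[:,:2])
E
```

```text
[ 0.6171 -0.0905] [ 0.6169 -0.0892  0.107 ]
[ 0.6172 -0.0876] [ 0.6169 -0.0892  0.107 ]
[[ 0.5899 -0.0856]
 [ 0.6452 -0.0884]
 [ 0.6187 -0.0596]
 [ 0.6156 -0.1192]]
```

>>> jog_arm:
  travel:
    - [0, 0.3, 2.5]
    - [0, 0.3, 5]
    - [0, 0.3, 7.5]
    - [0, 0.3, 8.8]
    - [0, 0.3, 9.1]
  dr:
    - [0, 0, 0]
    - [0, 0, 0]
    - [0, 0, 0]
    - [0, 0, 0]
    - [0, 0, 0]
  hand: [0.6, 0.6, 0.6, 0.6, 0.6]

```text
t: 9.2
tool_pos: [0.6185, -0.0892, 0.0148]
tcp_rot: [-0.002, 0.725, 0.689, -0.002]
wrist_force: [-5.1, 0.6, 14.9]
opening: 0.0563
grip_force: 68.6
```

>>> jog_arm:
  travel:
    - [0, 0, 0]
    - [0, 0, 0]
    - [0, 0, 0]
    - [0, 0, 0]
    - [0, 0, -1.5]
  dr:
    - [0, 0, 0]
    - [0, 0, 0]
    - [0, 0, 0]
    - [0, 0, 0]
    - [0, 0, 0]
  hand: [0.6, 0.15, 0.15, 0.15, 0.15]

```text
t: 9.62
tool_pos: [0.6188, -0.0892, 0.0287]
tcp_rot: [-0.002, 0.725, 0.689, -0.001]
wrist_force: [-0.4, 0.6, -0.1]
opening: 0.0726
grip_force: 0.0
```

>>> jog_arm:
  travel:
    - [0, 0, -3]
    - [0, 0, -7]
    - [0, 0, -10]
    - [0, 0, -11]
    - [0, 0, -11]
  dr:
    - [0, 0, 0]
    - [0, 0, 0]
    - [0, 0, 0]
    - [0, 0, 0]
    - [0, 0, 0]
  hand: [0.15, 0.15, 0.15, 0.15, 0.15]

```text
t: 10.03
tool_pos: [0.6226, -0.0898, 0.1445]
tcp_rot: [0.003, 0.725, 0.689, 0.002]
wrist_force: [0.5, 0.2, 0.6]
opening: 0.0725
grip_force: 0.0
```

```bash
python3 - <<'E'
from h import *
from station import camera
import cv2
b=camera("side")[:,:,::-1][150:270,180:340]
cv2.imwrite("pics/s6.png",cv2.resize(b,None,fx=4,fy=4,interpolation=cv2.INTER_CUBIC))
for phi in(111.7,51.7,-8.3): go(.4425,-.183,.12,phi)
E
```

```text
phi now 87.0 travel [-10.25 -17.36   2.13] dr [  0.2   0.1 -24.7] | other dr [  0.1  -0.2 155.3]
phi now 87.0 travel [-10.25 -17.36   2.13] dr [ 0.2 -0.  35.3] | other dr [   0.     0.2 -144.7]
phi now 87.0 travel [-10.25 -17.36   2.13] dr [  0.1   0.1 -84.7] | other dr [ 0.1 -0.1 95.3]
```

View pics/s6.png

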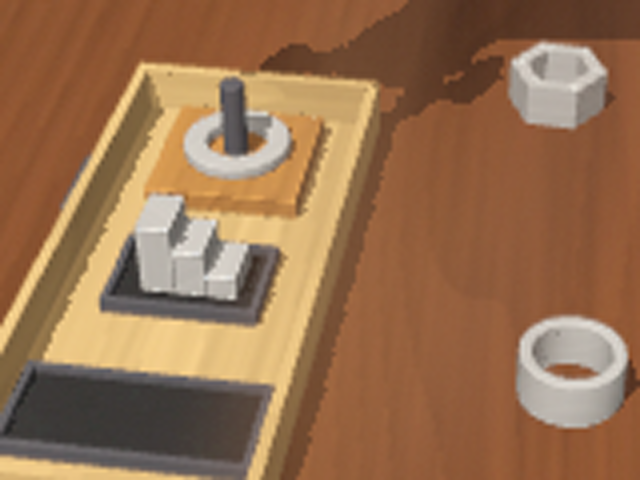

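The washer lies flat around the pin. Next is the nut.

>>> jog_arm:
  travel:
    - [-2, -3.4, 0]
    - [-4, -6.8, 0]
    - [-6, -10.2, 0]
    - [-8.1, -13.8, 1]
    - [-10.2, -17.4, 2]
  dr:
    - [0, 0, -6]
    - [0, 0, -12]
    - [0, 0, -18]
    - [0, 0, -24.7]
    - [0, 0, -24.7]
  hand: [0.15, 0.15, 0.15, 0.15, 0.15]

```text
t: 10.5
tool_pos: [0.4408, -0.1813, 0.1191]
tcp_rot: [-0.001, 0.559, 0.829, -0.0]
wrist_force: [1.0, -0.6, 0.2]
opening: 0.0727
grip_force: 0.0
```

>>> jog_arm:
  travel:
    - [0, 0, 1]
    - [0, 0, 1]
    - [0, 0, 1]
    - [0, 0, 1]
    - [0, 0, 1]
  dr:
    - [0, 0, 0]
    - [0, 0, 0]
    - [0, 0, 0]
    - [0, 0, 0]
    - [0, 0, 0]
  hand: [0.15, 0.15, 0.15, 0.15, 0.15]

```text
t: 10.92
tool_pos: [0.4448, -0.1811, 0.1111]
tcp_rot: [0.0, 0.561, 0.828, 0.0]
wrist_force: [-0.7, 0.2, -0.5]
opening: 0.0728
grip_force: 0.0
```

```bash
python3 - <<'E'
from h import *
from station import camera
import cv2
a=camera("wrist")
h=cv2.cvtColor(a,cv2.COLOR_RGB2HSV);m=((h[...,1]<40)&(h[...,2]>150)).astype(np.uint8)
n,_,st,ce=cv2.connectedComponentsWithStats(m)
p=camera_params("wrist")
for i in range(1,n):
    if st[i,4]>400: print(st[i],ce[i],ray(0,ce[i],.02,p)[0,:2],ray(0,ce[i],.026,p)[0,:2])
cv2.imwrite("pics/w7.png",a[:,:,::-1])
go(.4425,-.183,.006,111.7)
E
```

```text
[ 524  145   36   82 1621] [541.6638 189.8575] [ 0.6095 -0.0986] [ 0.6046 -0.0989]
[ 240  168   73   84 3110] [276.1277 211.1624] [ 0.4434 -0.1821] [ 0.4427 -0.1802]
[148 264  39  58 656] [166.122  292.1982] [ 0.3892 -0.2745] [ 0.3899 -0.2702]
[373 264  34  46 483] [389.3313 285.1222] [ 0.5456 -0.2053] [ 0.5422 -0.2028]
phi now 111.8 travel [-0.09 -0.29 10.53] dr [0.  0.  0.1] | other dr [  -0.     0.  -179.9]
```

>>> jog_arm:
  travel:
    - [-0.1, -0.2, 3]
    - [-0.1, -0.2, 6]
    - [-0.1, -0.2, 9]
    - [-0.1, -0.2, 10.4]
    - [-0.1, -0.2, 10.6]
  dr:
    - [0, 0, 0]
    - [0, 0, 0]
    - [0, 0, 0]
    - [0, 0, 0]
    - [0, 0, 0]
  hand: [0.15, 0.15, 0.15, 0.15, 0.15]

```text
t: 11.38
tool_pos: [0.441, -0.1819, 0.0027]
tcp_rot: [-0.003, 0.561, 0.828, -0.001]
wrist_force: [-0.7, -0.1, 0.1]
opening: 0.0727
grip_force: 0.0
```

>>> jog_arm:
  travel:
    - [0, 0, 0]
    - [0, 0, 0]
    - [0, 0, 0]
    - [0, 0, 0]
    - [0, 0, 0]
  dr:
    - [0, 0, 0]
    - [0, 0, 0]
    - [0, 0, 0]
    - [0, 0, 0]
    - [0, 0, 0]
  hand: [0.3, 0.5, 0.7, 0.7, 0.7]

```text
t: 11.8
tool_pos: [0.4433, -0.1834, 0.0064]
tcp_rot: [0.002, 0.561, 0.828, 0.0]
wrist_force: [0.2, 1.3, 4.9]
opening: 0.0486
grip_force: 63.4
```

>>> jog_arm:
  travel:
    - [0, 0, -1]
    - [0, 0, -4]
    - [0, 0, -7.5]
    - [0, 0, -10.5]
    - [0, 0, -11.5]
  dr:
    - [0, 0, 0]
    - [0, 0, 0]
    - [0, 0, 0]
    - [0, 0, 0]
    - [0, 0, 0]
  hand: [0.7, 0.7, 0.7, 0.7, 0.7]

```text
t: 12.22
tool_pos: [0.4443, -0.184, 0.1248]
tcp_rot: [0.004, 0.561, 0.828, 0.001]
wrist_force: [-0.0, -0.9, -1.7]
opening: 0.0489
grip_force: 63.1
```

```bash
python3 - <<'E'
from h import *
go(.620,-.089,.12,87)
E
```

```text
phi now 111.7 travel [ 2.32 19.84  0.58] dr [ 0.4  0.3 24.7] | other dr [  -0.4    0.6 -155.3]
```

>>> jog_arm:
  travel:
    - [0.5, 4, 0.2]
    - [0.9, 8, 0.2]
    - [1.4, 12, 0.2]
    - [1.9, 16, 0.2]
    - [2.3, 19.9, 0.2]
  dr:
    - [0, 0, 6]
    - [0, 0, 12]
    - [0, 0, 18]
    - [0, 0, 24.7]
    - [0, 0, 24.7]
  hand: [0.7, 0.7, 0.7, 0.7, 0.7]

```text
t: 12.63
tool_pos: [0.6197, -0.0867, 0.1184]
tcp_rot: [0.0, 0.726, 0.687, -0.0]
wrist_force: [1.4, 0.1, -1.8]
opening: 0.0485
grip_force: 63.1
```

>>> jog_arm:
  travel:
    - [0, 0, 0]
    - [0, 0, 0]
    - [0, 0, 0]
    - [0, 0, 0]
    - [0, 0, 0]
  dr:
    - [0, 0, 0]
    - [0, 0, 0]
    - [0, 0, 0]
    - [0, 0, 0]
    - [0, 0, 0]
  hand: [0.7, 0.7, 0.7, 0.7, 0.7]

```text
t: 13.05
tool_pos: [0.6172, -0.0886, 0.1184]
tcp_rot: [-0.0, 0.726, 0.688, -0.0]
wrist_force: [-0.5, -0.3, -2.0]
opening: 0.0487
grip_force: 63.2
```

```bash
python3 - <<'E'
from h import *
go(.620,-.089,.033,87);print(status.sense()["tool_pos"])
E
```

```text
phi now 87.0 travel [-0.02  0.28  8.54] dr [-0.  0. -0.] | other dr [  0.    0.1 180. ]
[ 0.6172 -0.0886  0.1184]
```

>>> jog_arm:
  travel:
    - [0, 0.2, 2.5]
    - [0, 0.2, 5]
    - [0, 0.2, 7.5]
    - [0, 0.2, 8.4]
    - [0, 0.2, 8.6]
  dr:
    - [0, 0, 0]
    - [0, 0, 0]
    - [0, 0, 0]
    - [0, 0, 0]
    - [0, 0, 0]
  hand: [0.7, 0.7, 0.7, 0.7, 0.7]

```text
t: 13.47
tool_pos: [0.6188, -0.0885, 0.0322]
tcp_rot: [-0.001, 0.725, 0.688, -0.001]
wrist_force: [-6.0, 1.1, 9.9]
opening: 0.0487
grip_force: 65.2
```

>>> jog_arm:
  travel:
    - [0, 0, 0]
    - [0, 0, 0]
    - [0, 0, 0]
    - [0, 0, 0]
    - [0, 0, -1.5]
  dr:
    - [0, 0, 0]
    - [0, 0, 0]
    - [0, 0, 0]
    - [0, 0, 0]
    - [0, 0, 0]
  hand: [0.7, 0.2, 0.2, 0.2, 0.2]

```text
t: 13.88
tool_pos: [0.6188, -0.0879, 0.0454]
tcp_rot: [-0.002, 0.725, 0.689, -0.001]
wrist_force: [-0.5, 0.3, 0.2]
opening: 0.068
grip_force: 0.0
```

>>> jog_arm:
  travel:
    - [0, 0, -3]
    - [0, 0, -7]
    - [0, 0, -10]
    - [0, 0, -11]
    - [0, 0, -11]
  dr:
    - [0, 0, 0]
    - [0, 0, 0]
    - [0, 0, 0]
    - [0, 0, 0]
    - [0, 0, 0]
  hand: [0.2, 0.2, 0.2, 0.2, 0.2]

```text
t: 14.3
tool_pos: [0.6225, -0.0884, 0.1612]
tcp_rot: [0.003, 0.725, 0.689, 0.002]
wrist_force: [-0.2, 0.3, -0.8]
opening: 0.0683
grip_force: 0.0
```

```bash
python3 - <<'E'
from h import *
from station import camera
import cv2
b=camera("side")[:,:,::-1][150:270,180:340]
cv2.imwrite("pics/s8.png",cv2.resize(b,None,fx=4,fy=4,interpolation=cv2.INTER_CUBIC))
go(.378,.316,.15,170)
E
```

```text
phi now 87.0 travel [ 39.11 -26.35   0.75] dr [  0.1   0.1 -83. ] | other dr [ 0.1 -0.1 97. ]
```

View pics/s8.png

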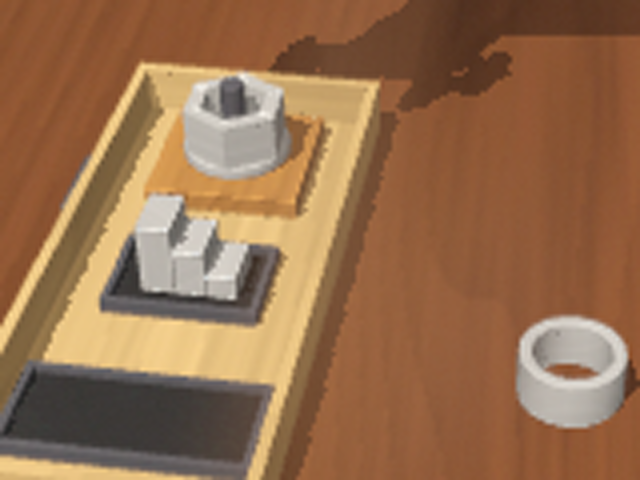

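Nut and washer are both seated on the pin. The strap is next.

>>> jog_arm:
  travel:
    - [3.2, -2.2, 0]
    - [6.4, -4.4, 0]
    - [9.6, -6.5, 0]
    - [12.8, -8.7, 0]
    - [16, -10.8, 0]
  dr:
    - [0, 0, -7]
    - [0, 0, -14]
    - [0, 0, -21]
    - [0, 0, -28]
    - [0, 0, -35]
  hand: [0.2, 0.2, 0.2, 0.2, 0.2]

```text
t: 14.77
tool_pos: [0.518, 0.0783, 0.1546]
tcp_rot: [-0.002, 0.482, 0.876, -0.001]
wrist_force: [-0.7, 0.9, -0.5]
opening: 0.0684
grip_force: 0.0
```

```bash
python3 - <<'E'
from h import *
go(.378,.316,.15,170)
E
```

```text
phi now 122.3 travel [27.57  0.89  0.52] dr [ -0.2  -0.2 -47.7] | other dr [ -0.3   0.2 132.3]
```

>>> jog_arm:
  travel:
    - [4, 0, 0]
    - [8, 0.1, 0]
    - [12, 0.2, 0]
    - [16, 0.4, 0]
    - [20, 0.6, 0]
  dr:
    - [0, 0, -7]
    - [0, 0, -14]
    - [0, 0, -21]
    - [0, 0, -28]
    - [0, 0, -35]
  hand: [0.2, 0.2, 0.2, 0.2, 0.2]

```text
t: 15.18
tool_pos: [0.4172, 0.2506, 0.1549]
tcp_rot: [-0.002, 0.196, 0.981, -0.002]
wrist_force: [0.2, 0.4, 0.3]
opening: 0.0682
grip_force: 0.0
```

```bash
python3 - <<'E'
from h import *
go(.378,.316,.15,170)
E
```

```text
phi now 157.4 travel [6.13 4.53 0.49] dr [ -0.2  -0.2 -12.6] | other dr [ -0.3   0.3 167.4]
```

>>> jog_arm:
  travel:
    - [2, 1.5, 0]
    - [4, 3, 0]
    - [6.1, 4.5, 0.5]
    - [6.1, 4.5, 0.5]
    - [6.1, 4.5, 0.5]
  dr:
    - [0, 0, -6]
    - [0, 0, -12.6]
    - [0, 0, -12.6]
    - [0, 0, -12.6]
    - [0, 0, -12.6]
  hand: [0.3, 0.3, 0.3, 0.3, 0.3]

```text
t: 15.6
tool_pos: [0.3795, 0.315, 0.1499]
tcp_rot: [-0.002, 0.089, 0.996, -0.002]
wrist_force: [-0.3, 0.7, 0.1]
opening: 0.0596
grip_force: 0.0
```

```bash
python3 - <<'E'
from h import *
from station import camera
import cv2
a=camera("wrist")
h=cv2.cvtColor(a,cv2.COLOR_RGB2HSV);m=((h[...,1]<40)&(h[...,2]>150)).astype(np.uint8)
n,L,st,ce=cv2.connectedComponentsWithStats(m)
p=camera_params("wrist");print(status.sense()["tool_pos"])
for i in range(1,n):
    if st[i,4]>400:
        box=cv2.boxPoints(cv2.minAreaRect(np.argwhere(L==i)[:,::-1].astype(np.float32)))
        q=ray(0,box,.015,p)[:,:2];e=q[1]-q[0];g=q[2]-q[1]
        print(st[i],ce[i],q.mean(0),[(np.linalg.norm(v).round(4),np.degrees(np.arctan2(v[1],v[0])).round(1)) for v in(e,g)])
go(.378,.316,.009,170.5)
E
```

```text
[0.3803 0.3145 0.1504]
[ 260  138   40  107 3104] [280.5725 191.6459] [0.3806 0.3164] [(np.float64(0.0298), np.float64(82.8)), (np.float64(0.0915), np.float64(-6.3))]
[ 123  240   56   73 2291] [149.9201 277.3963] [0.4378 0.1893] [(np.float64(0.0485), np.float64(94.9)), (np.float64(0.0612), np.float64(-2.1))]
[   0  274   65   52 1994] [ 29.9529 296.2969] [0.4404 0.072 ] [(np.float64(0.0587), np.float64(81.5)), (np.float64(0.0539), np.float64(-19.6))]
phi now 169.7 travel [ 0.22  0.15 14.14] dr [-0.2 -0.1 -0.8] | other dr [ -0.2   0.3 179.2]
```

>>> jog_arm:
  travel:
    - [0, 0.2, 4]
    - [0, 0.2, 8]
    - [0, 0.2, 12]
    - [0, 0.2, 14]
    - [0, 0.2, 14.2]
  dr:
    - [0, 0, -3.3]
    - [0, 0, -3.3]
    - [0, 0, -3.3]
    - [0, 0, -3.3]
    - [0, 0, -3.3]
  hand: [0.3, 0.3, 0.3, 0.3, 0.3]

```text
t: 16.07
tool_pos: [0.3792, 0.3137, 0.0058]
tcp_rot: [-0.004, 0.062, 0.998, -0.004]
wrist_force: [-0.4, 0.2, -0.2]
opening: 0.0598
grip_force: 0.0
```

>>> jog_arm:
  travel:
    - [0, 0, 0]
    - [0, 0, 0]
    - [0, 0, 0]
    - [0, 0, 0]
    - [0, 0, 0]
  dr:
    - [0, 0, 0]
    - [0, 0, 0]
    - [0, 0, 0]
    - [0, 0, 0]
    - [0, 0, 0]
  hand: [0.6, 1, 1, 1, 1]

```text
t: 16.48
tool_pos: [0.3828, 0.3176, 0.0118]
tcp_rot: [0.002, 0.061, 0.998, 0.001]
wrist_force: [1.0, -1.9, 6.1]
opening: 0.0279
grip_force: 60.2
```

>>> jog_arm:
  travel:
    - [0, 0, -1]
    - [0, 0, -4]
    - [0, 0, -7.5]
    - [0, 0, -9]
    - [0, 0, -9]
  dr:
    - [0, 0, 0]
    - [0, 0, 0]
    - [0, 0, 0]
    - [0, 0, 0]
    - [0, 0, 0]
  hand: [1, 1, 1, 1, 1]

```text
t: 16.9
tool_pos: [0.3835, 0.3191, 0.1044]
tcp_rot: [0.003, 0.061, 0.998, 0.003]
wrist_force: [-0.8, 0.3, -2.9]
opening: 0.0277
grip_force: 60.3
```

```bash
python3 - <<'E'
from h import *
go(.630,.118,.1,177)
E
```

```text
phi now 172.9 travel [-26.93 -16.93   0.5 ] dr [ 0.4  0.4 -4.1] | other dr [  0.6  -0.6 175.9]
```

>>> jog_arm:
  travel:
    - [-3.4, -2.1, 0]
    - [-6.8, -4.2, 0]
    - [-10.2, -6.4, 0]
    - [-13.6, -8.5, 0]
    - [-17, -10.7, 0]
  dr:
    - [0, 0, -1]
    - [0, 0, -2]
    - [0, 0, -3]
    - [0, 0, -4.1]
    - [0, 0, -4.1]
  hand: [1, 1, 1, 1, 1]

```text
t: 17.32
tool_pos: [0.5372, 0.1888, 0.0989]
tcp_rot: [-0.001, 0.025, 1.0, -0.0]
wrist_force: [0.6, -0.0, -2.9]
opening: 0.0279
grip_force: 60.3
```

```bash
python3 - <<'E'
from h import *
go(.630,.118,.1,177)
E
```

```text
phi now 177.1 travel [-9.62 -6.6  -0.14] dr [-0.  -0.1  0.1] | other dr [   0.2   -0.1 -179.9]
```

>>> jog_arm:
  travel:
    - [-3.2, -2.2, 0]
    - [-6.4, -4.4, 0]
    - [-9.6, -6.5, 0]
    - [-9.6, -6.5, 0]
    - [-9.6, -6.5, 0]
  dr:
    - [0, 0, 0]
    - [0, 0, 0]
    - [0, 0, 0]
    - [0, 0, 0]
    - [0, 0, 0]
  hand: [1, 1, 1, 1, 1]

```text
t: 17.73
tool_pos: [0.63, 0.1187, 0.0981]
tcp_rot: [-0.001, 0.027, 1.0, -0.0]
wrist_force: [-1.5, 0.6, -3.3]
opening: 0.0277
grip_force: 60.4
```

>>> jog_arm:
  travel:
    - [0, 0, 0]
    - [0, 0, 0]
    - [0, 0, 0]
    - [0, 0, 0]
    - [0, 0, 0]
  dr:
    - [0, 0, 0]
    - [0, 0, 0]
    - [0, 0, 0]
    - [0, 0, 0]
    - [0, 0, 0]
  hand: [1, 1, 1, 1, 1]

```text
t: 18.15
tool_pos: [0.6291, 0.121, 0.1004]
tcp_rot: [0.0, 0.025, 1.0, -0.0]
wrist_force: [0.1, 0.2, -3.2]
opening: 0.0275
grip_force: 60.4
```

```bash
python3 - <<'E'
from h import *
from station import camera
import cv2
go(.630,.118,.022,177);print(status.sense()["tool_pos"])
cv2.imwrite("pics/w9.png",camera("wrist")[:,:,::-1]);print(camera_params("wrist")["world_from_camera"].tolist())
p=camera_params("wrist")
E
```

```text
phi now 177.1 travel [-0.1  -0.29  7.84] dr [-0.   0.   0.1] | other dr [  -0.    -0.  -179.9]
[0.6291 0.121  0.1004]
[[0.05026038337365095, -0.9520550283308408, -0.3017699734783, 0.5524690116716023], [0.9987361249126608, 0.04784585376246034, 0.015392435550670637, 0.12558554355393772], [-0.0002160036433300901, -0.30216220363854485, 0.953256500651699, 0.24282735466950542], [0.0, 0.0, 0.0, 1.0]]
```

>>> jog_arm:
  travel:
    - [-0.1, -0.2, 2.5]
    - [-0.1, -0.2, 5]
    - [-0.1, -0.2, 7]
    - [-0.1, -0.2, 7.7]
    - [-0.1, -0.2, 7.9]
  dr:
    - [0, 0, 0]
    - [0, 0, 0]
    - [0, 0, 0]
    - [0, 0, 0]
    - [0, 0, 0]
  hand: [1, 1, 1, 1, 1]

```text
t: 18.62
tool_pos: [0.6288, 0.1182, 0.0219]
tcp_rot: [-0.002, 0.026, 1.0, -0.0]
wrist_force: [-7.5, -1.0, 13.2]
opening: 0.0279
grip_force: 62.2
```

>>> jog_arm:
  travel:
    - [0, 0, 0]
    - [0, 0, 0]
    - [0, 0, 0]
    - [0, 0, -0.5]
    - [0, 0, -2]
  dr:
    - [0, 0, 0]
    - [0, 0, 0]
    - [0, 0, 0]
    - [0, 0, 0]
    - [0, 0, 0]
  hand: [1, 0.45, 0.45, 0.45, 0.45]

```text
t: 19.03
tool_pos: [0.6296, 0.1181, 0.0402]
tcp_rot: [-0.002, 0.026, 1.0, -0.0]
wrist_force: [-0.6, 0.3, 0.5]
opening: 0.0469
grip_force: 0.0
```

>>> jog_arm:
  travel:
    - [0, 0, -3]
    - [0, 0, -7]
    - [0, 0, -10]
    - [0, 0, -12]
    - [0, 0, -12]
  dr:
    - [0, 0, 0]
    - [0, 0, 0]
    - [0, 0, 0]
    - [0, 0, 0]
    - [0, 0, 0]
  hand: [0.4, 0.4, 0.4, 0.4, 0.4]

```text
t: 19.45
tool_pos: [0.6338, 0.1188, 0.168]
tcp_rot: [0.006, 0.026, 1.0, 0.001]
wrist_force: [0.4, -0.2, 0.3]
opening: 0.0514
grip_force: 0.0
```

```bash
python3 - <<'E'
from h import *
from station import camera
import cv2
a=camera("wrist")[:,:,::-1][:,60:];b=camera("side")[:,:,::-1][130:290,150:310]
b=cv2.resize(b,(420,420),interpolation=cv2.INTER_CUBIC)
c=np.hstack([b,a]);print(c.shape,status.sense()["tool_pos"]);cv2.imwrite("pics/m10.png",cv2.resize(c,(800,int(420*800/c.shape[1])),interpolation=cv2.INTER_AREA))
E
```

```text
(420, 920, 3) [0.631  0.1184 0.1626]
```

View pics/m10.png

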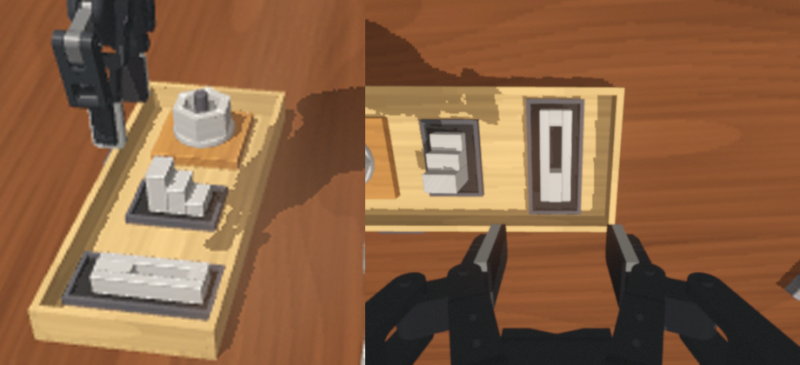

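The strap lies flat in the long tray (columns 540–573, inside the tray's 528–580). The other three parts are seated and the gripper is clear, so I'm handing the job in.

```bash
python3 -c "
from station import r
print(r.job_done())"
```

```text
the job is handed in; nothing more can be done
None
```

All four parts were put away and the job was handed in at about 19.5 s: washer and nut on the pin, strap in the long tray, stepped block in the short tray. The plain block and collar were not touched, and no verdict was returned at hand-in.

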